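# Free a shaker tray: two turns of the knurled lock wheel, then push the bar back

## Robot

A 6-joint arm with a two-finger parallel gripper is mounted at the origin on the work surface. World frame = base frame: x ahead of the robot, y to its left, z up, the work surface at z = 0. Lengths are in m, angles in degrees, forces in N, time in s.
With the tool pointing down it reaches from about 0.375 to 0.975 m from the base axis. Payload 3.8 kg.
Tool frame: the origin (TCP) lies between the finger pads; the fingertips stand 17 mm ahead of it and the grasp point (between the pads) lies 2 mm behind it; y points along the fingers, x is the direction in which the jaws open and shut, and the axes are right-handed (so a half turn about y gives the same grasp; the last joint's range is limited). The gripper opens to 85 mm and grips with 20 to 120 N. Pads are 22 mm wide; open, the fingers measure 114 mm over their backs; the gripper's body (76 mm by 85 mm) begins 54 mm behind the grasp point. The pads swing forward as they close: fully open they stand 13 mm farther back than shut.
Start: joints at [62, 15.12, 91.902, -0, 72.978, -2.114], TCP at [0.295, 0.607, 0.248] pointing down, gripper open.
Joint ranges: [-150.88, 150.88], [-54.13, 125.18], [17.81, 147.31], [-75.09, 255.09], [0, 152.58], [-146.25, 146.25]. Speed limits (degrees/s): [147.25, 147.25, 180, 180, 180, 180].

## Interface

Orientations are given as a 3x3 rotation matrix whose columns are the frame's x, y, z axes.
In Python, from rig import observe, cams, job gives the robot as it stands.
- The arm moves only by the tool carry_out, never from a script. Its arguments are lists of equal length, an entry for each row: "delta_pos": the shift along the tool's x, y, z in cm, a list of three; "twist": the turn about the tool's y in degrees; "hand": the finger opening in cm, from 0 to 8.54. In form: {"delta_pos": [[x, y, z], ...], "twist": [twist, ...], "hand": [hand, ...]}. A call has 1 to 5 rows; each row shifts and turns the commanded pose from where the row before left it, along the tool's axes as they then stand; what a row does not reach is not made up. A row lasts 1/8 s, in which the tool goes at most 62.5 mm and 10.7 degrees, less where a joint would pass 70% of its speed; a pose out of reach is approached as far as the arm can. A call with a gripper value outside its range is refused whole. The fingers move at their own pace and stop on an object; "grip_force" is the grip in N (left out, the last holds). Time passes only in rows, so rows that do not move let the fingers close. It gives the time, the measured TCP pose, the force and the opening at its end, in the units of the state.
- observe(): the state, without advancing time (a new reading comes with each control period).
- cams.grab_frame(name): name is "scene" or "top" or "wrist"; returns a dict with "pixels" (384x512x3 uint8, red, green, blue), "mtx" (3x3 intrinsics, pixels), "dist" ([k1, k2, p1, p2, k3] as OpenCV has them; the pictures are not rectified), "extrinsics" (4x4, takes a point from world to camera coordinates). Camera axes: x right, y down, z forward; pixel columns grow to the right and rows downward; lengths in m; the calibration is good to about 2 mm. A picture is of the moment at which its call begins. There is no depth.
- job.close_job(): hands the job in, once; it reports no verdict.
The state is a dict: "time_s": time; "qpos": joint angles; "joint_vel": joint speeds; "effort": joint torques, N m; "position": TCP position; "tcp_rot": TCP orientation; "contact_force": force on the tool from outside, world axes, zero at the start; "ft_torque": the same for the moment, N m; "grip_width": finger opening in m.
Only numpy, scipy, OpenCV 4.12 (cv2) and the standard library are available. Lean on these libraries where they do the work, as an engineer would, in place of code of your own. Each camera call takes 0.05 s, during which the arm holds its last target. There are 200 camera calls.

## Task

Free the tray on the lab shaker: with a fingertip against its knurled rim, roll the big flat lock wheel two full turns anticlockwise (seen from above), and no more than that, or the screw comes out. Then gently push the clamp bar by its upright tab away from the tray until it stops. Use only the outside of the fingers, grip and lift nothing, leave the tray and the other things where they stand, and finish clear of everything.

Things in the scene. Friction and masses are not known exactly. Their poses are not given: they have to be found in the camera images.
- shaker: Platform shaker, fixed, stands elsewhere and turned up to 35 deg each time: white housing, aluminium platform 350 x 280 mm on top, its surface 104 mm above the bench. Origin: centre of underside, on the bench. Its x axis runs from the low steel fence (30 mm high, x = -163 mm) over the tray and clamp bar to the lock wheel. A bridge 50 x 66 mm, 32 mm high over the platform, stands under the wheel.
- lock_wheel (a joint): Turn of the lock wheel (rad), growing anticlockwise seen from above. 0 = tight, its white mark along the shaker's +x; starts within 0.4 of that. Two full turns = 12.57. Friction 0.06 N m, stays where left. The screw rises 3 mm a turn; its pin frees the clamp bar after 1.75 turns, before that the bar is locked (1 to 2 mm of play). Hard stop at 3.1 turns, too far.
- wheel_centre (a point): Centre of the wheel's top face, on its upright axis, at x = +75 mm, y = 0 of the shaker. Flat black disc, 92 mm across the knurl, 24 mm high, its top 62 mm above the platform when tight, 68 mm after two turns. Rim: 24 upright round ridges 2 mm proud, over the whole height. Too wide to grip; free all round for a finger pointing down.
- wheel_mark (a point): Point near the rim of the wheel's top face, 40 mm from the axis, at the outer end of the white radial mark (36 x 9 mm, from near the centre to the rim); goes round with the wheel.
- clamp_bar (a joint): Travel of the clamp bar along the shaker's +x axis (m), away from the tray: 0 closed, 0.040 at its stop. Friction about 2 N, stays where it is left.
- tab_centre (a point): Middle of the upright tab on the aluminium clamp bar, 51 mm above the platform; moves with the bar. Tab: 60 mm along the shaker's y, 10 mm thick along its x, from 34 to 68 mm above the platform. The bar below is 180 mm long, 14 mm thick, 34 mm high. Push the tab's face on the tray's side, towards the shaker's +x.
- tray: Lidded white and grey staining tray, 92 (shaker x) x 128 (shaker y) x 33 mm high, loose on the platform between the fence and the clamp bar, about 1 mm from the bar. Origin: centre of its underside. To be left where it is.
- bottle: Loose reagent bottle beside the shaker, 64 mm across, 140 mm high; origin: centre of its underside. Leave alone.
- tub: Loose open white tub beside the shaker, 84 mm across, 90 mm high; origin: centre of its underside. Leave alone.
- jar: Small loose jar beside the shaker, 48 mm across, 60 mm high; origin: centre of its underside. Leave alone.
Things that resemble listed ones, but are neither listed nor needed, are in the scene too. What is shaped like the tray but blue or orange is not meant.

How it is judged (in metres and radians):
On the way:
1. the lock wheel has been turned two full turns anticlockwise (11.3 to 14.1 rad) while the bar is still closed (value of joint lock_wheel between 11.3 and 14.1 rad and value of joint clamp_bar below 0.008 m), for 0.2 s.
At the end, for the whole second after the job is handed in: The lock wheel stands two turns loose (its joint between 11.3 and 14.1 rad), the clamp bar is pushed back to within 4 mm of its stop, and the tray, bottle, tub and jar stand upright and at rest within 20 mm of where they were (value of joint lock_wheel between 11.3 and 14.1 rad and value of joint clamp_bar above 0.036 m and linear speed of tray below 0.02 m/s and distance of each of tray, bottle, tub, jar from where it was at the start of the episode below 0.02 m and angle between each of tray, bottle, tub, jar's own z axis and vertical below 0.1 rad); the robot touches nothing.
It fails at once if the lock wheel is turned more than about two and a half turns, so that its screw comes out (value of joint lock_wheel above 15.5 rad).
It fails at once if the clamp bar is pinched or forced (over 35 N from the fingers) (contact force between the fingers and clamp_bar above 35 N).
It fails at once if the bottle, tub or jar is pushed about, lifted or carried (30 mm) (distance of any of bottle, tub, jar from where it was at the start of the episode above 0.03 m).
It fails at once if the tray is pushed about (30 mm) or lifted (6 mm) (distance of tray from where it was at the start of the episode above 0.03 m or height (world z) of tray above 0.11 m).
It also fails if it takes over 64 s, if anything falls off the work surface, if the arm or the gripper's body presses on something with over 40 N, if the wrist force passes 120 N, or if a joint passes its speed limit or range.

## Working session

There is one attempt and no reset: what is moved stays moved. The work goes in short steps, Python scripts to look and compute and a tool call to move; the robot and the scene stay as the last step left them, time stands still between calls to the robot, and variables do not carry over. Pictures are saved under pics/ and viewed, about 8 in all and at most 12, crops included, and the job is handed in when it is done.

Besides the shell and the picture viewer there is one more tool, called as name([rows], argument=value, ...), one row to a line, values as JSON. carry_out: Moves the arm, as the interface text tells. Its arguments: {"type":"object","properties":{"delta_pos":{"type":"array","items":{"type":"array","items":{"type":"number"}}},"twist":{"type":"array","items":{"type":"number"}},"hand":{"type":"array","items":{"type":"number"}},"grip_force":{"type":"number"}},"required":["delta_pos","twist","hand"]}

```bash
mkdir -p pics; python3 - <<'E'
from rig import observe,cams
import cv2,numpy as np
s=observe();print({k:np.round(v,3).tolist() for k,v in s.items()})
for n in("scene","top"):
    f=cams.grab_frame(n);np.savez(f"{n}.npz",**f)
    print(n,f["mtx"].tolist(),f["dist"],np.round(f["extrinsics"],3).tolist())
    cv2.imwrite(f"pics/{n}0.png",cv2.resize(f["pixels"][...,::-1],(800,600),interpolation=cv2.INTER_CUBIC))
E
```

```text
{'time_s': 0.0, 'qpos': [61.999, 15.166, 91.983, -0.001, 72.977, -2.118], 'joint_vel': [0.053, 0.135, -0.052, 0.003, 0.134, -0.094], 'effort': [-0.001, -51.512, -36.731, -0.0, 0.013, -0.0], 'position': [0.294, 0.607, 0.247], 'tcp_rot': [[0.437, -0.001, -0.9], [0.9, -0.002, 0.437], [-0.002, -1.0, 0.0]], 'contact_force': [-0.513, -0.594, -0.07], 'ft_torque': [-0.04, 0.047, -0.011], 'grip_width': 0.085}
scene [[442.5475954174416, 0.0, 257.500199615819], [0.0, 442.5475954174416, 191.11429258093997], [0.0, 0.0, 1.0]] [-0.09790042  0.          0.          0.          0.        ] [[-0.676, 0.737, -0.018, 0.341], [0.558, 0.495, -0.666, -0.253], [-0.482, -0.46, -0.746, 1.474], [0.0, 0.0, 0.0, 1.0]]
top [[390.1754897155443, 0.0, 255.23972968197265], [0.0, 390.1754897155443, 186.72127643956046], [0.0, 0.0, 1.0]] [-0.0025953  0.         0.         0.         0.       ] [[-0.019, -0.999, -0.032, 0.071], [-0.999, 0.02, -0.047, 0.533], [0.048, 0.031, -0.998, 1.157], [0.0, 0.0, 0.0, 1.0]]
```

View pics/top0.png

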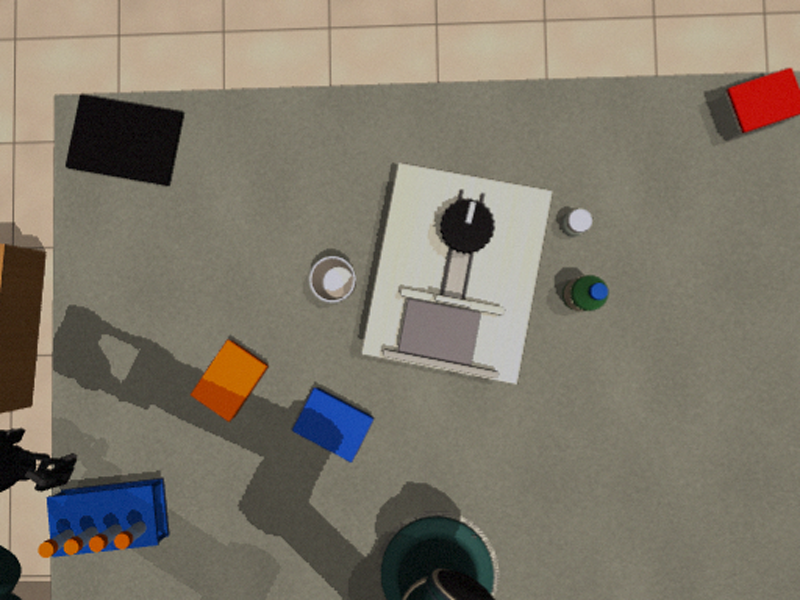

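View pics/scene0.png

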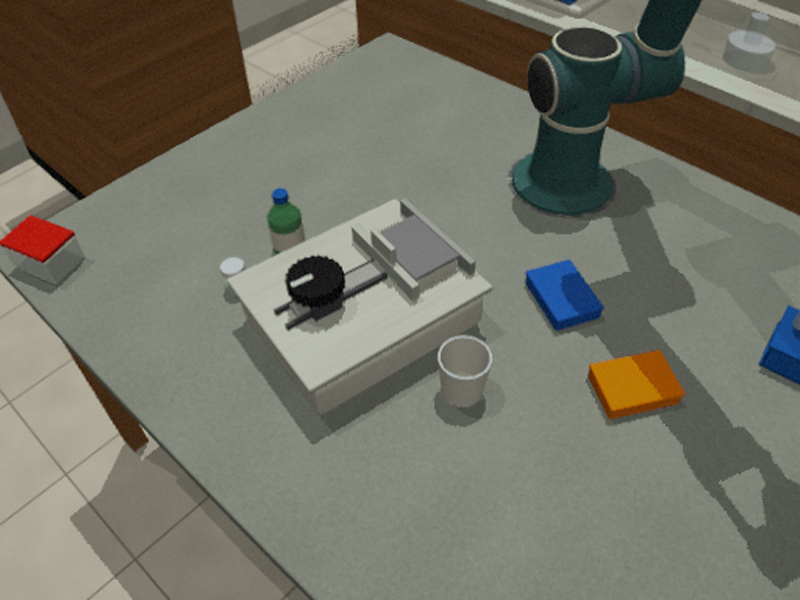

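The top view shows the shaker with corners at (398,163), (552,190), (517,383) and (363,355). The wheel is at (467,225), with its mark pointing to (471,203), and the tray and fence are on the robot's side. The scene view agrees: wheel at (315,280), tab near (383,245). Next I fit the pose from both views.

```bash
cat > h.py <<'E'
import numpy as np,cv2
from scipy.optimize import least_squares
K=512/800
def load(n): 
    f=np.load(n+".npz");return f
def proj(f,P):
    E=f["extrinsics"];r,_=cv2.Rodrigues(E[:3,:3].copy())
    return cv2.projectPoints(np.atleast_2d(np.array(P,float)),r,E[:3,3].copy(),f["mtx"],f["dist"])[0].reshape(-1,2)
def back(f,uv,z):
    E=f["extrinsics"];n=cv2.undistortPoints(np.array(uv,float).reshape(-1,1,2),f["mtx"],f["dist"]).reshape(-1,2)
    R=E[:3,:3];c=-R.T@E[:3,3];d=np.c_[n,np.ones(len(n))]@R
    return c+d*((z-c[2])/d[:,2])[:,None]
def w(p,pose):
    x,y,a=pose;p=np.atleast_2d(p);c,s=np.cos(a),np.sin(a)
    return np.c_[x+c*p[:,0]-s*p[:,1],y+s*p[:,0]+c*p[:,1],p[:,2]]
E
python3 - <<'E'
from h import *
t,s=load("top"),load("scene")
L=[[.175,.14,.104],[.175,-.14,.104],[-.175,-.14,.104],[-.175,.14,.104],[.075,0,.166]]
T=np.array([(398,163),(552,190),(517,383),(363,355),(467,225)])*K
S=np.array([(316,390),(229,284),(398,200),(491,288),(316,271)])*K
def res(p): 
    q=w(L,p);return np.r_[(proj(t,q)-T).ravel(),(proj(s,q)-S).ravel()]
r=least_squares(res,[.55,0,0],loss='soft_l1')
print(r.x,np.degrees(r.x[2]));print(res(r.x).reshape(-1,2).round(1))
np.save("pose.npy",r.x)
print(w([.075,0,.166],r.x))
print("mark",back(t,[np.array((471,203))*K],.166))
def loc(P):
    a=r.x[2];d=P[:,:2]-r.x[:2];return d@np.array([[np.cos(a),-np.sin(a)],[np.sin(a),np.cos(a)]])
print("tray corners",loc(back(t,np.array([(408,299),(480,311),(472,366),(400,354)])*K,.137)))
print("bar/tab",loc(back(t,np.array([(400,290),(503,310)])*K,.138)))
print("objs",back(t,np.array([(580,220)])*K,.06),back(t,np.array([(598,291)])*K,.14),back(t,np.array([(332,278)])*K,.09))
# close crops
for f,n,c in((t,"top",w([0,0,.15],r.x)),(s,"scene",w([0,0,.15],r.x))):
    u,v=proj(f,c)[0].astype(int);im=f["pixels"][v-75:v+75,u-100:u+100,::-1]
    cv2.imwrite(f"pics/{n}_crop.png",cv2.resize(im,(800,600),interpolation=cv2.INTER_CUBIC));print(n,u-100,v-75)
f=__import__("rig").cams.grab_frame("wrist");cv2.imwrite("pics/wrist0.png",f["pixels"][...,::-1])
E
```

```text
[ 0.56246114 -0.04369103 -0.20321563] -11.643398050096653
[[-1.1 -0.4]
 [-0.4 -0.1]
 [-0.1  1.2]
 [-2.   0.1]
 [-0.5  0.3]
 [-3.3 -0.3]
 [-2.  -4. ]
 [-1.8 -2.5]
 [ 1.9 -2.6]
 [-0.5  2.3]]
[[ 0.63591784 -0.05882752  0.166     ]]
mark [[ 0.67368344 -0.06777633  0.166     ]]
tray corners [[-0.06282954  0.07390914]
 [-0.06055888 -0.05080791]
 [-0.1551497  -0.05407232]
 [-0.15784521  0.07015795]]
bar/tab [[-0.05016692  0.0902171 ]
 [-0.05176371 -0.08882914]]
objs [[ 0.65758501 -0.27635628  0.06      ]] [[ 0.52293083 -0.28121514  0.14      ]] [[0.55811031 0.17844734 0.09      ]]
top 192 97
scene 128 92
```

View pics/top_crop.png

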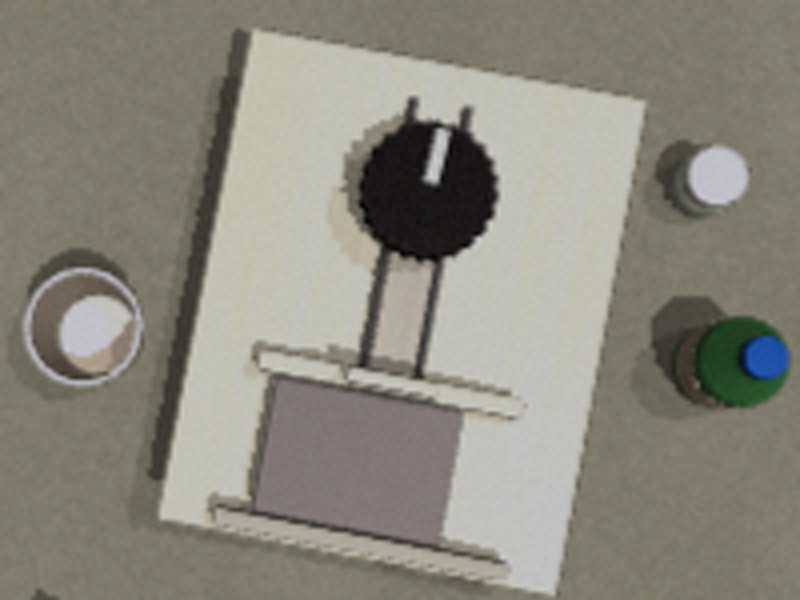

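View pics/scene_crop.png

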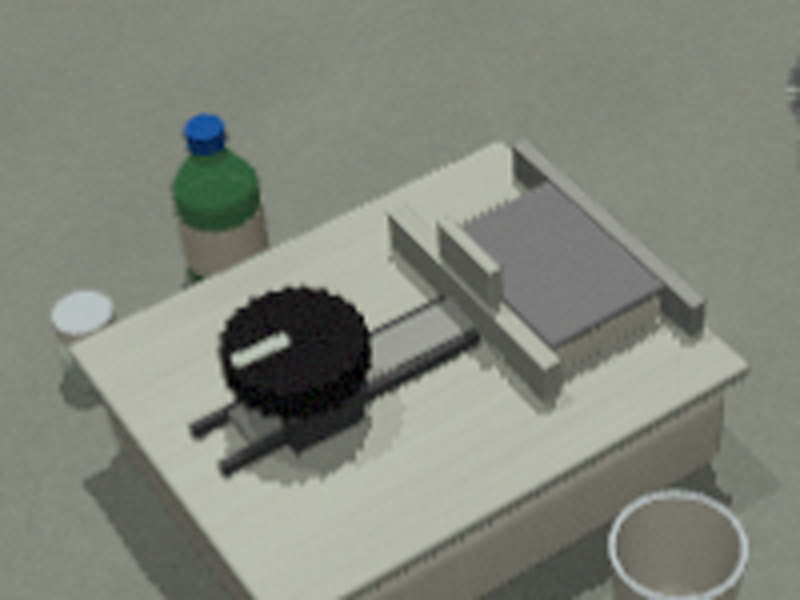

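```bash
cat >> h.py <<'E'
def crop(a,o): return (np.array(a,float)+.5)/4-.5+np.array(o)
E
python3 - <<'E'
from h import *
t,s=load("top"),load("scene")
L=[[.175,.14,.104],[.175,-.14,.104],[-.175,-.14,.104],[-.175,.14,.104],[.075,0,.166]]
T=crop([(250,30),(645,100),(556,595),(160,518),(429,190)],(192,97))
Ls=[L[1],L[2],L[3],L[4]]
S=crop([(75,348),(500,143),(747,368),(297,346)],(128,92))
def rt(p): return (proj(t,w(L,p))-T)
def rs(p): return (proj(s,w(Ls,p))-S)
for nm,fn in(("top",lambda p:rt(p).ravel()),("scene",lambda p:rs(p).ravel()),("both",lambda p:np.r_[rt(p).ravel(),rs(p).ravel()])):
    r=least_squares(fn,[.55,0,0]);print(nm,r.x.round(4),np.degrees(r.x[2]).round(2),fn(r.x).reshape(-1,2).round(1).tolist(),w([.075,0,0],r.x).round(4))
p=r.x;np.save("pose.npy",p)
print("wheel top",back(t,T[4:],.166),"scene",back(s,S[3:],.166))
a=p[2];A=np.array([[np.cos(a),-np.sin(a)],[np.sin(a),np.cos(a)]])
print("tab top (tray-side edge ends?)",(back(s,crop([(440,222),(499,272)],(128,92)),.172)[:,:2]-p[:2])@A)
print((back(t,crop([(348,380),(345,368)],(192,97)),.172)[:,:2]-p[:2])@A)
E
```

```text
top [ 0.5636 -0.0448 -0.2038] -11.68 [[-0.0, -0.6], [0.5, -0.5], [0.5, 0.6], [-0.9, 0.7], [-0.1, -0.2]] [[ 0.637 -0.06   0.   ]]
scene [ 0.5667 -0.0399 -0.2077] -11.9 [[-2.1, 0.5], [0.6, -0.5], [1.9, 0.0], [-0.4, -0.8]] [[ 0.6401 -0.0554  0.    ]]
both [ 0.5644 -0.0432 -0.206 ] -11.8 [[-0.5, -1.0], [-0.0, -0.7], [-0.3, 0.4], [-1.6, 0.3], [-0.6, -0.5], [-2.2, -0.5], [0.2, -1.4], [1.4, -1.2], [-0.6, -1.9]] [[ 0.6379 -0.0585  0.    ]]
wheel top [[ 0.63641553 -0.06018271  0.166     ]] scene [[ 0.64124487 -0.05268005  0.166     ]]
tab top (tray-side edge ends?) [[-0.05011209 -0.02748343]
 [-0.05390331  0.03242396]]
[[-0.05825348  0.02738051]
 [-0.05097128  0.03071276]]
```

carry_out([
  [0,0,0],
  [0,0,0],
  [-4.2,0,-3.9],
  [-4.2,0,-3.9],
  [-4.2,0,-3.9],
], twist=[-7.1,-7.1,0,0,0], hand=[0,0,0,0,0], grip_force=20)

```text
time_s: 0.78
position: [0.3841, 0.4587, 0.2478]
tcp_rot: [[0.202, -0.0, -0.979], [0.979, -0.001, 0.202], [-0.001, -1.0, 0.0]]
contact_force: [0.6, 0.1, 0.3]
grip_width: -0.0002
```

carry_out([
  [-4.2,0,-3.9],
  [-4.2,0,-3.9],
  [-4.2,0,-3.9],
  [-4.2,0,-3.9],
  [-4.2,0,-3.9],
], twist=[0,0,0,0,0], hand=[0,0,0,0,0])

```text
time_s: 1.4
position: [0.5327, 0.2133, 0.2481]
tcp_rot: [[0.203, -0.0, -0.979], [0.979, 0.0, 0.203], [0.0, -1.0, 0.0]]
contact_force: [1.1, 0.7, -0.3]
grip_width: 0.0003
```

carry_out([
  [-4.2,0,-3.9],
  [-4.2,0,-3.9],
  [-4.2,0,-3.9],
  [0,0,0],
], twist=[0,0,0,0], hand=[0,0,0,0])

```text
time_s: 1.9
position: [0.6226, 0.0642, 0.2477]
tcp_rot: [[0.207, -0.0, -0.978], [0.978, -0.001, 0.207], [-0.001, -1.0, -0.0]]
contact_force: [-0.2, 1.7, 0.3]
grip_width: 0.0004
```

```bash
cat >> h.py <<'E'
O=np.array([.6375,-.0595]);A0=np.radians(-11.7);AX=np.array([np.cos(A0),np.sin(A0)]);AY=np.array([-AX[1],AX[0]])
def st():
    from rig import observe
    s=observe();p=s["position"];d=np.array(p[:2])-O;R=np.array(s["tcp_rot"])
    F=np.array(s["contact_force"])
    print("t",round(s["time_s"],2),"rel wheel (mm) x,y",(1000*np.array([d@AX,d@AY])).round(1),"z",round(1000*p[2],1),"toolx head",np.degrees(np.arctan2(R[1,0],R[0,0])).round(1),
     "F sx,sy,z",np.round([F[:2]@AX,F[:2]@AY,F[2]],1),"q6",round(s["qpos"][5],1),"w",round(s["grip_width"],4))
    return s
E
python3 - <<'E'
from h import *
st()
from rig import cams
f=cams.grab_frame("wrist");g=cams.grab_frame("top")
cv2.imwrite("pics/m1.png",np.hstack([cv2.resize(f["pixels"],(400,300)),cv2.resize(g["pixels"][60:260,170:437],(400,300),interpolation=cv2.INTER_CUBIC)])[...,::-1])
E
```

```text
t 1.9 rel wheel (mm) x,y [-39.7 118.2] z 247.7 toolx head 78.0 F sx,sy,z [-0.6  1.6  0.3] q6 -74.4 w 0.0004
```

View pics/m1.png

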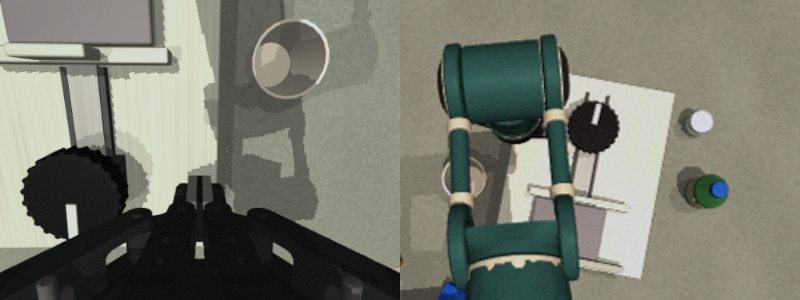

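The wrist view (left) shows the closed fingertips at about (200,185) and the wheel at (72,195), with its mark pointing to (72,225). Next I approach beside the wheel on the shaker's +y side.

carry_out([
  [-2.0,0,-2.0],
  [-2.0,0,-2.0],
  [0,4.2,0],
  [0,4.1,0],
  [0,0,0],
], twist=[0,0,0,0,0], hand=[0,0,0,0,0])

```text
time_s: 2.62
position: [0.6489, 0.021, 0.1607]
tcp_rot: [[0.202, -0.009, -0.979], [0.979, 0.0, 0.202], [-0.002, -1.0, 0.009]]
contact_force: [-0.2, -0.8, 0.1]
grip_width: -0.0001
```

```bash
cat >> h.py <<'E'
def wheel(names=("wrist","scene","top"),z=.166,save=None):
    from rig import cams
    out=[];g=np.linspace(-.055,.055,221);X,Y=np.meshgrid(g,g)
    for n in names:
        f=cams.grab_frame(n);P=np.c_[(O+X.ravel()[:,None]*AX+Y.ravel()[:,None]*AY),np.full(X.size,z)]
        uv=proj(f,P).astype(np.float32).reshape(221,221,2)
        cz=(P@f["extrinsics"][2,:3]+f["extrinsics"][2,3]).min()
        im=cv2.remap(f["pixels"],uv[...,0].copy(),uv[...,1].copy(),cv2.INTER_LINEAR)[::-1]; out.append(im)
        m=(im.min(2)>100)[::-1]&(np.hypot(X,Y)<.040)
        k,lab,stt,cen=cv2.connectedComponentsWithStats(m.astype(np.uint8))
        c=[(int(stt[i,4]),np.round([1000*(-.055+cen[i][0]*.0005),1000*(-.055+cen[i][1]*.0005)],0).tolist(),round(float(np.degrees(np.arctan2(cen[i][1]-110,cen[i][0]-110))),0)) for i in range(1,k) if stt[i,4]>150]
        print(n,cz.round(2),c)
    if save: cv2.imwrite(save,cv2.resize(np.hstack(out),(len(out)*266,266))[...,::-1])
E
python3 - <<'E'
from h import *
st();wheel(save="pics/w0.png")
E
```

```text
t 2.62 rel wheel (mm) x,y [-5.1 81.2] z 160.7 toolx head 78.3 F sx,sy,z [-0.1 -0.8  0.1] q6 -78.7 w -0.0001
wrist 0.12 [(625, [12.0, -4.0], -19.0)]
scene 1.02 [(1796, [21.0, -3.0], -9.0)]
top 1.02 [(195, [36.0, -3.0], -5.0)]
```

View pics/w0.png

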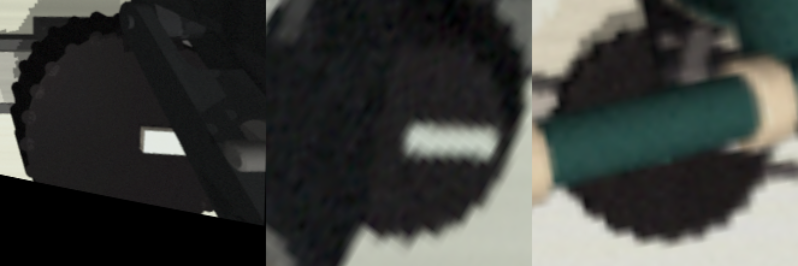

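The wrist panel partly hides the mark. The scene panel shows it along about -5° (shaker x), so the wheel starts near -0.1 rad. Next I approach the rim to contact.

carry_out([
  [-1.2,0,0],
  [-0.4,0,0],
  [0,0,0],
], twist=[0,0,0], hand=[0,0,0])

```text
time_s: 3.15
position: [0.6494, 0.0043, 0.1663]
tcp_rot: [[0.203, 0.001, -0.979], [0.979, -0.0, 0.203], [0.0, -1.0, -0.001]]
contact_force: [0.1, 0.3, 0.2]
grip_width: 0.0001
```

carry_out([
  [-0.4,0,0],
  [0,0,0],
], twist=[0,0], hand=[0,0])

```text
time_s: 3.4
position: [0.6481, 0.0009, 0.1653]
tcp_rot: [[0.203, -0.0, -0.979], [0.979, -0.0, 0.203], [-0.0, -1.0, 0.0]]
contact_force: [-0.9, -0.6, -0.3]
grip_width: 0.0001
```

```bash
python3 - <<'E'
from h import *
st()
E
```

```text
t 3.4 rel wheel (mm) x,y [-1.8 61.3] z 165.3 toolx head 78.3 F sx,sy,z [-0.7 -0.7 -0.3] q6 -80.4 w 0.0001
```

carry_out([
  [-0.3,0,0],
  [0,0,0],
], twist=[0,0], hand=[0,0])

```text
time_s: 3.65
position: [0.6476, -0.0018, 0.1652]
tcp_rot: [[0.203, -0.0, -0.979], [0.979, 0.0, 0.203], [0.0, -1.0, 0.0]]
contact_force: [-0.2, 0.2, 0.9]
grip_width: -0.0002
```

carry_out([
  [-0.3,0,0],
  [0,0,0],
], twist=[0,0], hand=[0,0])

```text
time_s: 3.9
position: [0.6475, -0.0027, 0.1656]
tcp_rot: [[0.203, 0.001, -0.979], [0.979, 0.004, 0.203], [0.004, -1.0, -0.0]]
contact_force: [1.8, 7.6, 1.0]
grip_width: 0.0001
```

```bash
python3 - <<'E'
from h import *
st()
E
```

```text
t 3.9 rel wheel (mm) x,y [-1.8 57.6] z 165.6 toolx head 78.3 F sx,sy,z [0.2 7.9 1. ] q6 -81.0 w 0.0001
```

carry_out([
  [0,0,0.92],
  [-0.22,0,1.36],
  [-0.62,0,1.23],
  [-0.97,0,0.97],
  [-1.23,0,0.62],
], twist=[0,0,0,0,0], hand=[0,0,0,0,0])

```text
time_s: 4.53
position: [0.5897, -0.0252, 0.1652]
tcp_rot: [[0.202, -0.001, -0.979], [0.979, -0.001, 0.202], [-0.001, -1.0, 0.001]]
contact_force: [0.2, -0.4, -0.5]
grip_width: 0.0002
```

```bash
python3 - <<'E'
from h import *
st();wheel(("scene","wrist"),save="pics/w1.png")
E
```

```text
t 4.53 rel wheel (mm) x,y [-53.8  23.9] z 165.2 toolx head 78.3 F sx,sy,z [ 0.3 -0.4 -0.5] q6 -83.1 w 0.0002
scene 1.02 [(1645, [18.0, 9.0], 27.0)]
wrist 0.14 []
```

View pics/w1.png

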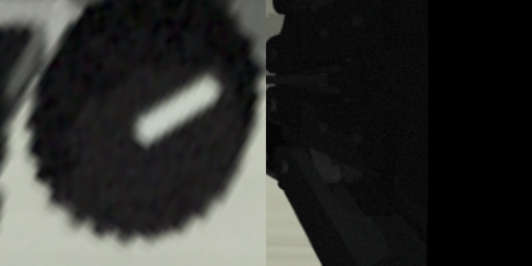

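The mark swung anticlockwise from about -5° to about 33° (scene panel, mark from (140,138) to (217,88)), but contact was lost on the arc. I probe inward.

```bash
cat >> h.py <<'E'
def mark(n="scene",z=.166):
    from rig import cams
    f=cams.grab_frame(n);g=np.linspace(-.055,.055,221);X,Y=np.meshgrid(g,g)
    P=np.c_[(O+X.ravel()[:,None]*AX+Y.ravel()[:,None]*AY),np.full(X.size,z)]
    uv=proj(f,P).astype(np.float32).reshape(221,221,2)
    im=cv2.remap(f["pixels"],uv[...,0].copy(),uv[...,1].copy(),cv2.INTER_LINEAR)
    m=(im.min(2)>110).astype(np.uint8)
    cs,_=cv2.findContours(m,cv2.RETR_EXTERNAL,cv2.CHAIN_APPROX_NONE)
    for c in cs:
        (cx,cy),(a,b),_=cv2.minAreaRect(c);L,W=max(a,b)/2,min(a,b)/2
        if 18<L<45 and 5<W<14:
            vx,vy=cv2.fitLine(c,cv2.DIST_L2,0,.01,.01)[:2].ravel();q=np.array([cx-110,cy-110])/2
            if vx*q[0]+vy*q[1]<0: vx,vy=-vx,-vy
            print(n,"mark: axis deg",np.degrees(np.arctan2(vy,vx)).round(1),"mid mm",q.round(1),"LxW",round(L,1),round(W,1),"implied centre",(q-22*np.array([vx,vy])).round(1))
E
python3 - <<'E'
from h import *
mark()
E
```

```text
scene mark: axis deg 33.6 mid mm [18.4  9.6] LxW 39.2 10.6 implied centre [ 0.  -2.6]
```

carry_out([
  [0,0,-0.3],
  [0,0,-0.2],
  [0,0,0],
], twist=[0,0,0], hand=[0,0,0])

```text
time_s: 5.05
position: [0.5946, -0.0242, 0.1652]
tcp_rot: [[0.203, -0.004, -0.979], [0.979, 0.002, 0.203], [0.001, -1.0, 0.005]]
contact_force: [-6.7, 2.5, 5.1]
grip_width: 0.0
```

```bash
python3 - <<'E'
from h import *
st();mark()
E
```

```text
t 5.05 rel wheel (mm) x,y [-49.2  25.8] z 165.2 toolx head 78.3 F sx,sy,z [-7.   1.1  5.1] q6 -83.1 w 0.0
scene mark: axis deg 32.2 mid mm [18.6  9. ] LxW 39.0 10.8 implied centre [ 0.  -2.7]
```

carry_out([
  [-1.36,0,0.4],
  [-1.38,0,0.11],
  [-1.36,0,-0.25],
  [-1.25,0,-0.59],
  [-1.05,0,-0.9],
], twist=[0,0,0,0,0], hand=[0,0,0,0,0])

```text
time_s: 5.72
position: [0.589, -0.0918, 0.1649]
tcp_rot: [[0.2, -0.015, -0.98], [0.98, -0.002, 0.201], [-0.005, -1.0, 0.014]]
contact_force: [-20.4, -8.4, 13.5]
grip_width: 0.0001
```

```bash
python3 - <<'E'
from h import *
st();mark()
E
```

```text
t 5.72 rel wheel (mm) x,y [-41.  -41.5] z 164.9 toolx head 78.4 F sx,sy,z [-18.2 -12.4  13.5] q6 -89.4 w 0.0001
scene mark: axis deg -166.8 mid mm [-43.8  34.8] LxW 22.5 13.5 implied centre [-22.3  39.8]
scene mark: axis deg 121.0 mid mm [-11.8  16.5] LxW 34.5 8.7 implied centre [-0.5 -2.4]
```

carry_out([
  [-0.92,0,-1.08],
  [-0.47,0,-1.34],
  [-0.11,0,-1.42],
  [0.26,0,-1.39],
  [0.61,0,-1.29],
], twist=[0,0,0,0,0], hand=[0,0,0,0,0])

```text
time_s: 6.4
position: [0.66, -0.1144, 0.1665]
tcp_rot: [[0.203, 0.004, -0.979], [0.979, -0.007, 0.203], [-0.006, -1.0, -0.006]]
contact_force: [2.4, -8.1, -0.3]
grip_width: -0.0001
```

```bash
python3 - <<'E'
from h import *
st();mark();mark("wrist")
E
```

```text
t 6.4 rel wheel (mm) x,y [ 33.2 -49.1] z 166.5 toolx head 78.3 F sx,sy,z [ 4.  -7.4 -0.3] q6 -89.9 w -0.0001
wrist mark: axis deg -78.0 mid mm [-48.2 -14.5] LxW 21.0 13.5 implied centre [-52.8   7. ]
wrist mark: axis deg -129.0 mid mm [-14.5 -17.3] LxW 37.7 9.7 implied centre [-0.6 -0.2]
```

carry_out([
  [0.92,0,-1.08],
  [1.18,0,-0.81],
  [1.34,0,-0.47],
  [1.42,0,-0.11],
  [1.39,0,0.26],
], twist=[0,0,0,0,0], hand=[0,0,0,0,0])

```text
time_s: 7.12
position: [0.6932, -0.0523, 0.166]
tcp_rot: [[0.202, 0.003, -0.979], [0.979, -0.0, 0.202], [0.0, -1.0, -0.003]]
contact_force: [2.6, -2.0, 2.6]
grip_width: 0.0003
```

```bash
python3 - <<'E'
from h import *
st();mark(z=.168);mark("wrist",.168)
E
```

```text
t 7.12 rel wheel (mm) x,y [53.1 18.4] z 166.0 toolx head 78.3 F sx,sy,z [ 2.9 -1.5  2.6] q6 -84.7 w 0.0003
wrist mark: axis deg 84.8 mid mm [-46.    5.8] LxW 21.5 8.0 implied centre [-48.  -16.2]
wrist mark: axis deg -38.3 mid mm [ 16.9 -15.9] LxW 37.6 9.7 implied centre [-0.4 -2.3]
```

carry_out([
  [1.21,0,0.74],
  [1.05,0,0.89],
  [0.78,0,1.14],
  [0.46,0,1.31],
  [0.11,0,1.38],
], twist=[0,0,0,0,0], hand=[0,0,0,0,0])

```text
time_s: 7.85
position: [0.6466, -0.0025, 0.1667]
tcp_rot: [[0.202, 0.004, -0.979], [0.979, 0.006, 0.202], [0.006, -1.0, -0.002]]
contact_force: [3.1, 9.4, 3.1]
grip_width: -0.0
```

```bash
python3 - <<'E'
from h import *
st();mark(z=.169);mark("wrist",.169)
E
```

```text
t 7.85 rel wheel (mm) x,y [-2.7 57.6] z 166.7 toolx head 78.3 F sx,sy,z [1.1 9.9 3.1] q6 -81.1 w -0.0
scene mark: axis deg 85.7 mid mm [-49.2  37.2] LxW 35.5 11.5 implied centre [-50.9  15.3]
scene mark: axis deg 53.7 mid mm [12.8 15.2] LxW 39.7 9.6 implied centre [-0.2 -2.5]
wrist mark: axis deg 86.5 mid mm [-51.3  16.2] LxW 20.5 7.5 implied centre [-52.6  -5.7]
```

carry_out([
  [-0.3,0,1.34],
  [-0.59,0,1.24],
  [-0.89,0,1.04],
  [-1.13,0,0.78],
  [-1.29,0,0.46],
], twist=[0,0,0,0,0], hand=[0,0,0,0,0])

```text
time_s: 8.57
position: [0.5869, -0.0371, 0.1645]
tcp_rot: [[0.202, -0.005, -0.979], [0.979, 0.002, 0.202], [0.001, -1.0, 0.005]]
contact_force: [-1.9, 2.7, 2.4]
grip_width: -0.0002
```

```bash
python3 - <<'E'
from h import *
st();mark(z=.169);mark("wrist",.169)
E
```

```text
t 8.57 rel wheel (mm) x,y [-54.1  11.7] z 164.5 toolx head 78.4 F sx,sy,z [-2.4  2.2  2.4] q6 -84.5 w -0.0002
scene mark: axis deg 151.9 mid mm [-19.8   5.8] LxW 35.3 11.6 implied centre [-0.4 -4.6]
```

carry_out([
  [-1.37,0,0.15],
  [-1.37,0,-0.19],
  [-1.29,0,-0.57],
  [-1.15,0,-0.85],
  [-0.77,0,-1.21],
], twist=[0,0,0,0,0], hand=[0,0,0,0,0])

```text
time_s: 9.3
position: [0.5989, -0.1055, 0.1646]
tcp_rot: [[0.202, -0.011, -0.979], [0.979, -0.005, 0.202], [-0.007, -1.0, 0.01]]
contact_force: [-11.6, -10.4, 8.4]
grip_width: -0.0
```

```bash
python3 - <<'E'
from h import *
st();mark(z=.171);mark("wrist",.171);mark("top",.171)
E
```

```text
t 9.3 rel wheel (mm) x,y [-28.5 -52.9] z 164.6 toolx head 78.4 F sx,sy,z [ -9.3 -12.6   8.4] q6 -90.2 w -0.0
scene mark: axis deg -113.3 mid mm [ -7.9 -20.8] LxW 32.4 7.1 implied centre [ 0.8 -0.6]
```

carry_out([
  [-0.47,0,-1.34],
  [-0.11,0,-1.42],
  [0.26,0,-1.39],
  [0.61,0,-1.29],
  [0.9,0,-1.0],
], twist=[0,0,0,0,0], hand=[0,0,0,0,0])

```text
time_s: 10.07
position: [0.6715, -0.1081, 0.1661]
tcp_rot: [[0.204, 0.005, -0.979], [0.979, -0.007, 0.204], [-0.006, -1.0, -0.006]]
contact_force: [3.9, -6.6, -0.3]
grip_width: 0.0002
```

```bash
python3 - <<'E'
from h import *
st();mark(z=.172);mark("wrist",.172)
E
```

```text
t 10.07 rel wheel (mm) x,y [ 43.2 -40.7] z 166.1 toolx head 78.2 F sx,sy,z [ 5.1 -5.7 -0.3] q6 -89.2 w 0.0002
scene mark: axis deg -12.3 mid mm [21.1 -6.5] LxW 32.3 6.3 implied centre [-0.4 -1.8]
scene mark: axis deg 83.9 mid mm [50.8  6.8] LxW 40.5 8.5 implied centre [ 48.4 -15.1]
wrist mark: axis deg -9.6 mid mm [21.5 -4.2] LxW 36.8 9.2 implied centre [-0.2 -0.5]
wrist mark: axis deg -80.0 mid mm [-48.2 -13. ] LxW 20.0 13.5 implied centre [-52.1   8.7]
wrist mark: axis deg -101.4 mid mm [ 43.5 -16.1] LxW 19.0 7.6 implied centre [47.8  5.5]
```

The wheel stands at about 710° (12.4 rad). Next I retract outward, rise, and go over to the tray side of the tab.

carry_out([
  [-1.5,0,-1.5],
  [-0.5,0,-0.5],
  [0,-4.0,0],
  [0,-4.0,0],
  [0,0,0],
], twist=[0,0,0,0,0], hand=[0,0,0,0,0])

```text
time_s: 10.8
position: [0.6869, -0.1276, 0.2501]
tcp_rot: [[0.203, 0.007, -0.979], [0.979, -0.002, 0.203], [-0.0, -1.0, -0.008]]
contact_force: [0.2, 0.1, 0.5]
grip_width: 0.0003
```

carry_out([
  [1.2,0,4.5],
  [1.2,0,4.5],
  [1.2,0,4.5],
  [1.2,0,4.5],
  [1.2,0,4.5],
], twist=[0,0,0,0,0], hand=[0,0,0,0,0])

```text
time_s: 11.42
position: [0.4741, -0.0218, 0.2436]
tcp_rot: [[0.203, -0.003, -0.979], [0.979, 0.0, 0.203], [-0.0, -1.0, 0.003]]
contact_force: [-1.1, 0.8, 1.1]
grip_width: 0.0001
```

carry_out([
  [0,0,0],
  [0,0,0],
], twist=[0,0], hand=[0,0])

```text
time_s: 11.68
position: [0.4765, -0.0225, 0.2447]
tcp_rot: [[0.202, -0.0, -0.979], [0.979, -0.0, 0.202], [-0.0, -1.0, 0.0]]
contact_force: [1.2, -0.6, 0.1]
grip_width: -0.0001
```

```bash
python3 - <<'E'
from h import *
st();mark(z=.172)
from rig import cams
f=cams.grab_frame("scene");g=cams.grab_frame("wrist")
cv2.imwrite("pics/m2.png",np.hstack([cv2.resize(f["pixels"][92:242,128:328],(400,300),interpolation=cv2.INTER_CUBIC),cv2.resize(g["pixels"],(400,300))])[...,::-1])
E
```

```text
t 11.68 rel wheel (mm) x,y [-165.2    3.6] z 244.7 toolx head 78.3 F sx,sy,z [ 1.3 -0.3  0.1] q6 -84.0 w -0.0001
scene mark: axis deg -8.0 mid mm [21.6 -5.9] LxW 36.9 12.3 implied centre [-0.2 -2.8]
```

View pics/m2.png

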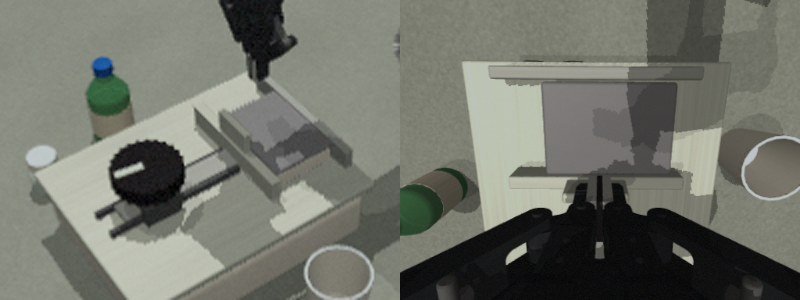

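The scene panel shows the finger above the tray between fence and tab, with tray, bar and bottle unmoved and the wheel mark back near +x. Next I descend to tab height.

carry_out([
  [-0.3,3.0,0],
  [0,3.0,0],
  [0,1.4,0],
  [0,0,0],
  [0,0,0],
], twist=[0,0,0,0,0], hand=[0,0,0,0,0])

```text
time_s: 12.45
position: [0.4769, -0.0254, 0.1724]
tcp_rot: [[0.203, 0.002, -0.979], [0.979, -0.0, 0.203], [0.0, -1.0, -0.002]]
contact_force: [-0.1, 0.3, -0.1]
grip_width: 0.0005
```

carry_out([
  [0,0,-0.8],
  [0,0,-0.6],
  [0,0,-0.4],
  [0,0,-0.4],
  [0,0,0],
], twist=[0,0,0,0,0], hand=[0,0,0,0,0])

```text
time_s: 13.08
position: [0.4976, -0.0297, 0.1712]
tcp_rot: [[0.203, -0.0, -0.979], [0.979, -0.0, 0.203], [-0.0, -1.0, 0.0]]
contact_force: [0.5, -0.2, 0.2]
grip_width: -0.0002
```

```bash
python3 - <<'E'
from h import *
st()
E
```

```text
t 13.07 rel wheel (mm) x,y [-143.1    0.8] z 171.2 toolx head 78.3 F sx,sy,z [ 0.5 -0.1  0.2] q6 -84.6 w -0.0002
```

carry_out([
  [0,0,-0.4],
  [0,0,-0.4],
  [0,0,-0.4],
  [0,0,-0.4],
  [0,0,-0.4],
], twist=[0,0,0,0,0], hand=[0,0,0,0,0])

```text
time_s: 13.7
position: [0.5171, -0.0339, 0.1711]
tcp_rot: [[0.203, -0.0, -0.979], [0.979, -0.0, 0.203], [-0.0, -1.0, 0.0]]
contact_force: [-2.5, -0.5, 0.6]
grip_width: -0.0001
```

carry_out([
  [0,0,-0.4],
  [0,0,-0.4],
  [0,0,-0.4],
  [0,0,0],
], twist=[0,0,0,0], hand=[0,0,0,0])

```text
time_s: 14.2
position: [0.5294, -0.0362, 0.1714]
tcp_rot: [[0.203, 0.001, -0.979], [0.979, 0.0, 0.203], [0.0, -1.0, -0.001]]
contact_force: [-0.6, 0.9, 0.2]
grip_width: 0.0003
```

```bash
python3 - <<'E'
from h import *
st();mark(z=.172)
from rig import cams
f=cams.grab_frame("scene")
cv2.imwrite("pics/m3.png",cv2.resize(f["pixels"][92:242,128:328],(800,600),interpolation=cv2.INTER_CUBIC)[...,::-1])
E
```

```text
t 14.2 rel wheel (mm) x,y [-110.6    0.9] z 171.4 toolx head 78.3 F sx,sy,z [-0.8  0.8  0.2] q6 -84.9 w 0.0003
scene mark: axis deg -8.4 mid mm [21.6 -6.2] LxW 37.0 12.7 implied centre [-0.1 -3. ]
```

View pics/m3.png

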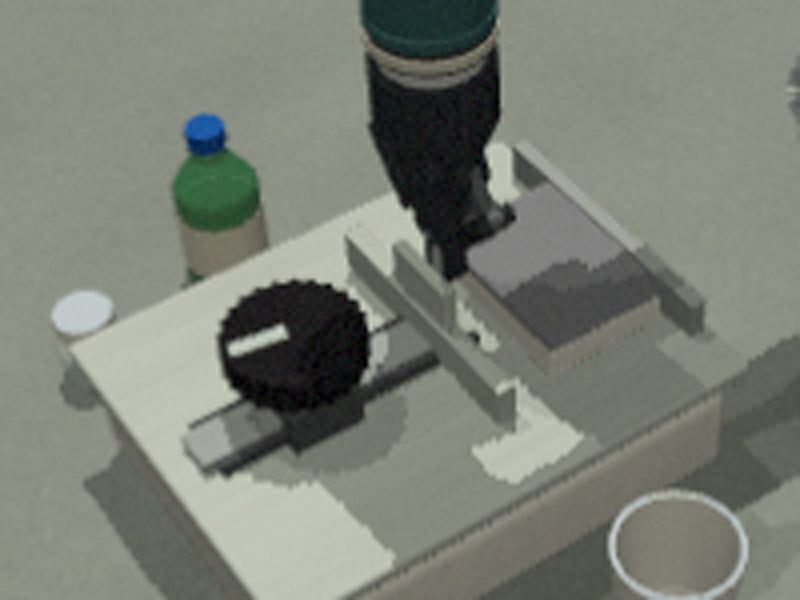

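The bar has moved about 25 mm (tab corner from (440,222) to (397,242)) and the tray hasn't moved. I continue in small steps to the stop.

carry_out([
  [0,0,-0.3],
  [0,0,-0.3],
  [0,0,-0.2],
  [0,0,0],
], twist=[0,0,0,0], hand=[0,0,0,0])

```text
time_s: 14.8
position: [0.5353, -0.0374, 0.1715]
tcp_rot: [[0.203, -0.003, -0.979], [0.979, 0.001, 0.203], [0.0, -1.0, 0.003]]
contact_force: [-6.7, 1.9, 5.4]
grip_width: 0.0
```

carry_out([
  [0,0,-0.2],
  [0,0,-0.1],
  [0,0,0],
], twist=[0,0,0], hand=[0,0,0])

```text
time_s: 15.18
position: [0.5355, -0.0375, 0.1715]
tcp_rot: [[0.203, -0.01, -0.979], [0.979, 0.002, 0.203], [-0.0, -1.0, 0.01]]
contact_force: [-15.1, 3.0, 13.0]
grip_width: 0.0004
```

carry_out([
  [0,0,-0.2],
  [0,0,0],
], twist=[0,0], hand=[0,0])

```text
time_s: 15.42
position: [0.5356, -0.0375, 0.1714]
tcp_rot: [[0.202, -0.014, -0.979], [0.979, 0.003, 0.202], [-0.0, -1.0, 0.014]]
contact_force: [-22.5, 3.9, 18.0]
grip_width: 0.0002
```

```bash
python3 - <<'E'
from h import *
st()
E
```

```text
t 15.43 rel wheel (mm) x,y [-104.3    0.9] z 171.4 toolx head 78.3 F sx,sy,z [-22.8  -0.8  18. ] q6 -85.0 w 0.0002
```

It's firmly stopped, with force rising and no motion. I back off, rise and clear.

carry_out([
  [0,0,1.2],
  [0,0,1.0],
  [0,-4,0],
  [0,-5,0],
  [0,-5,0],
], twist=[0,0,0,0,0], hand=[0,0,0,0,0])

```text
time_s: 16.05
position: [0.5199, -0.0344, 0.3125]
tcp_rot: [[0.203, 0.001, -0.979], [0.979, -0.0, 0.203], [-0.0, -1.0, -0.001]]
contact_force: [-0.1, 0.5, -0.2]
grip_width: 0.0001
```

carry_out([
  [5,0,0],
  [5,0,0],
  [5,0,0],
  [5,0,0],
  [5,0,0],
], twist=[0,0,0,0,0], hand=[0,0,0,0,0])

```text
time_s: 16.68
position: [0.5711, 0.2121, 0.3113]
tcp_rot: [[0.203, 0.002, -0.979], [0.979, 0.0, 0.203], [0.001, -1.0, -0.001]]
contact_force: [0.9, 0.4, -0.5]
grip_width: 0.0002
```

carry_out([
  [5,0,0],
  [0,0,0],
  [0,0,0],
], twist=[0,0,0], hand=[0,0,0])

```text
time_s: 17.05
position: [0.5806, 0.2593, 0.3109]
tcp_rot: [[0.202, -0.0, -0.979], [0.979, -0.001, 0.202], [-0.001, -1.0, -0.0]]
contact_force: [1.3, 0.2, -0.6]
grip_width: -0.0002
```

```bash
python3 - <<'E'
from h import *
st();mark(z=.172);mark("top",.172)
from rig import cams
f=cams.grab_frame("scene");g=cams.grab_frame("top");np.savez("scene_end.npz",**f);np.savez("top_end.npz",**g)
cv2.imwrite("pics/end.png",np.hstack([cv2.resize(x,(400,300),interpolation=cv2.INTER_CUBIC) for x in(f["pixels"][92:242,128:328],g["pixels"][97:247,192:392])])[...,::-1])
E
```

```text
t 17.05 rel wheel (mm) x,y [-120.4  300.7] z 310.9 toolx head 78.4 F sx,sy,z [ 1.2  0.4 -0.6] q6 -56.5 w -0.0002
scene mark: axis deg -8.2 mid mm [21.6 -6. ] LxW 37.0 12.7 implied centre [-0.1 -2.9]
top mark: axis deg -9.5 mid mm [22.4 -4.4] LxW 38.1 10.8 implied centre [ 0.7 -0.8]
top mark: axis deg 88.9 mid mm [-50.8   2.2] LxW 29.5 8.5 implied centre [-51.2 -19.7]
top mark: axis deg 90.2 mid mm [49.2  2. ] LxW 32.0 11.5 implied centre [ 49.3 -20. ]
```

View pics/end.png

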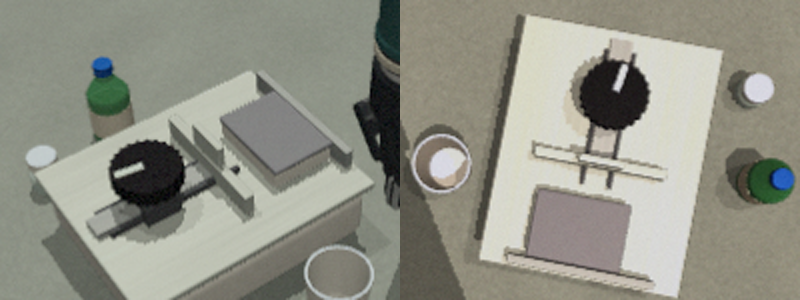

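The final views show the wheel mark near +x. The bar's left end moved from (128,173) to (135,143) in the top view, about 40 mm. The tray, bottle, tub and jar stand in place, and the arm is clear.

```bash
python3 -c "
from rig import job;print(job.close_job())"
```

```text
the job is handed in; nothing more can be done
None
```

I handed the job in at about 17 s: the lock wheel is two turns loose and the clamp bar is pushed back to its stop. The hand-in gave no verdict, so the results below are my own checks.

- **Wheel:** I rolled it with the closed fingertips circling the knurled rim and tracked the mark after each move: -5°, 33°, 121°, 231°, 322°, 414°, 512°, 607°, then 710°. That is about 12.4 rad, inside the 11.3 to 14.1 window. The bar had not been touched by then.
- **Clamp bar:** I pushed it by the tab until it stopped hard. The force rose to about 23 N along the push (29 N in total) with no further motion. The top view and the arm's own travel both show about 40 mm.
- **Everything else:** The final pictures show the tray, bottle, tub and jar upright and apparently where they were; I judged this by eye and didn't measure it. The arm ended clear, with contact force near zero.
- **Disagreements:** The cameras differed by a degree or two on the mark angle, and by up to about 9 mm on the wheel centre. Contact with the rim was lost once, early on the first arc, and I recovered it by probing inward.

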